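# Index the tube turntable under the cap reader and lock its hub

### The arm

A 6-joint arm with a two-finger parallel gripper is mounted at the origin on a cart in front of the work surface, level with it; the furniture and walls round the work are solid. World frame = base frame: x ahead of the robot, y to its left, z up, the work surface at z = 0. Lengths are in mm, angles in rad, forces in N, time in s.
With the tool pointing down it reaches from about 275 to 1000 mm from the base axis. Payload 8.4 kg.
Tool frame: the origin (TCP) lies midway between the tips of the shut fingers; the grasp point (between the pads) lies behind it (r.pinch_z is the z of the grasp point in the tool frame, in mm); z points along the fingers, y is the direction in which the jaws open and shut (so a half turn about z gives the same grasp; the last joint's range is limited). The gripper opens to 85 mm and grips with 20 to 120 N. Pads are 22 mm wide; open, the fingers measure 114 mm over their backs; the gripper's body (76 mm by 85 mm) begins 54 mm behind the grasp point. The pads swing forward as they close: fully open they stand 13 mm farther back than shut.
Start: joints at [-1.109, 0.353, 1.633, -0, 1.155, -0.002], TCP at [279.593, -558.977, 231.281] pointing down, gripper open.
Joint ranges: [-2.63, 2.63], [-0.92, 2.1], [0.06, 2.66], [-1.3, 4.44], [0, 2.69], [-3.02, 3.02]. Speed limits (rad/s): [2.22, 2.22, 2.79, 3.14, 3.14, 3.14].

### API

Orientations are given as [roll, pitch, yaw] about the fixed x, y, z axes, in that order (R = Rz(yaw) Ry(pitch) Rx(roll)).
In Python, from rig import r, optics, ticket gives the robot as it stands.
- The arm moves only by the shell command python3 -m jog 'ROWS' [FORCE]. ROWS is text: rows parted by semicolons, each of 7 numbers parted by spaces: the closure in counts, from 0 (fully open) to 255 (shut), then the shift along the tool's x, y, z in mm, then the turn, a rotation vector about the tool's x, y, z in degrees. A call has 1 to 5 rows; each row shifts and turns the pose as measured when the row begins, along the tool's axes as they then stand; what a row does not reach is not made up. A row lasts 1/12 s, in which the tool goes at most 41.7 mm and 7.16 degrees, less where a joint would pass 70% of its speed; a pose out of reach is approached as far as the arm can. A call with a gripper value outside its range is refused whole. The fingers move at their own pace and stop on an object; FORCE is the grip in N (left out, the last holds). Time passes only in rows, so rows that do not move let the fingers close. It gives the time, the measured TCP pose, the force and the opening at its end, in the units of the state.
- r.sense(): the state, without advancing time (a new reading comes with each control period).
- optics.grab_frame(name): name is "side" or "top" or "wrist"; returns the picture (384x512x3 uint8, red, green, blue); there is no depth.
- optics.camera_info(name): a dict with "fx", "fy", "cx", "cy" (pixels), "world_from_camera" (4x4, takes a point from camera to world coordinates). Camera axes: x right, y down, z forward; pixel columns grow to the right and rows downward; lengths in mm; the calibration is good to about 2 mm. The wrist camera is an equidistant fisheye: a pixel r from the principal point sees the ray r / f radians off the axis. A picture is of the moment at which its call begins: read the wrist's pose just before it. camera_info takes no time and is no camera call; for the wrist camera it gives the pose at the moment of the call.
- ticket.sign_off(): hands the job in, once; it reports no verdict.
The state is a dict: "clock": time; "qpos": joint angles; "qvel": joint speeds; "joint_efforts": joint torques, N m; "eef_pos": TCP position; "tcp_rot": TCP orientation; "contact_force": force on the tool from outside, world axes, zero at the start; "wrist_torque": the same for the moment, N m; "opening": opening from 0.0 (shut) to 1.0 (fully open).
Only numpy, scipy, OpenCV 4.12 (cv2) and the standard library are available. Lean on these libraries where they do the work, as an engineer would, in place of code of your own. Each camera call takes 0.05 s, during which the arm holds its last target.

### The job

Advance the sample-tube turntable exactly five clicks clockwise, seen from above, by pushing its cross handle round, without running past the fifth click. Then lock the hub in that position: press the loose taper key, which stands in its slot beside the pillar, straight down until it is tight and its head sits down on the hub. Keep off the tubes and the reader on its stand, and leave the two cups and the bottle where they are.

Things in the scene. Friction and masses are not known exactly. Their poses are not given: they have to be found in the camera images.
- sampler: Grey round foot of the tube turntable, 200 mm across, 12 mm high, with a 46 mm wide tongue that carries the reader's stand out to 153 mm from the axis. Origin at the centre of its underside, on the turntable's upright axis; z up, x along the tongue towards the stand. Fixed.
- hub (a point): Point on the turntable's axis at the height of the cross handle, 150 mm above the worktop; turns with the table, z up. The handle: four level steel rods, 10 mm thick, along this frame's +x, +y, -x and -y, each ending in a 19 mm ball centred 70 mm from the axis. They stick out of a round hub of 42 mm radius, flat top 165 mm above the worktop.
- turntable (a joint): Turn of the table in rad: 0 at the start, growing clockwise seen from above. 12 click stops a turn (a spring roller on a ring of pins), 0.524 apart, one at 0. Each click resists with up to about 0.4 N m; short of half way to the next stop the table springs back, past it it jumps on to that stop by itself and stays.
- slot (a point): Mouth of the key slot, level with the hub's flat top (165 mm above the worktop), 21 mm from the axis along the hub frame's +x; turns with the table, z up. The slot lies between the fixed pillar in the hub's bore (30 mm thick, domed top level with the hub's top) and a sprung clamp shoe. Nothing round it stands above the hub's top but the key.
- key_top (a point): Centre of the top of the steel taper key's head (18 x 15 mm, 9 mm high; wedge below it 40 mm long, 12 mm wide). It stands upright and loose in the slot and turns with the table; this point is then 19 mm above the slot's mouth. Pressed straight down with a force rising to 7-12 N it sinks 10 mm, tightening, until its head meets the hub, and stays there by friction; it then brakes the table.
- reader: Cap-code reader on a stand on the foot; origin and axes as the foot's. A 12 mm rod, 297 mm tall, stands 128 mm from the axis along +x; from it the grey reader head (44 mm along x, 36 mm across, from 185 to 262 mm above the worktop) hangs over the tube circle, centred 78 mm from the axis. Not to be touched.
- carrier: White two-plate tube carrier (radius 96 mm, upper plate's top at 90 mm) with ten capped sample tubes on a circle of 78 mm radius, cap tops 126 mm above the worktop; turns with the hub. Origin on the axis at worktop height, axes as the hub frame's. Not to be touched.
- red_cup: Specimen cup with a dark red lid, 53 mm across, 59 mm high, standing loose beside the turntable; origin at the centre of its underside. Bystander.
- white_cup: Specimen cup with a white lid, 53 mm across, 59 mm high, standing loose beside the turntable; origin at the centre of its underside. Bystander.
- amber_bottle: Brown reagent bottle with a black cap, 48 mm across, 95 mm high, standing loose; origin at the centre of its underside. Bystander.

How it is judged (in metres and radians):
On the way, in this order (a step that is already met when the one before it is completed fails the run):
1. the turntable rests on the fifth click, the key still loose (value of joint turntable between 2.53 and 2.71 rad and z of key_top in the frame of slot above 0.0155 m and velocity of joint turntable below 0.1 rad/s), for 0.2 s.
2. the key is driven tight, its head down on the hub (z of key_top in the frame of slot below 0.012 m), for 0.2 s.
At the end, for the whole second after the job is handed in: The turntable rests on the fifth click stop clockwise from where it began (150 degrees, within 5), and the key stands in its slot driven tight: its head down on the hub to within 3 mm (it starts about 10 mm above it) (value of joint turntable between 2.53 and 2.71 rad and z of key_top in the frame of slot below 0.012 m and horizontal distance between key_top and slot below 0.008 m and velocity of joint turntable between -0.05 and 0.05 rad/s); the robot touches nothing.
It fails at once if the turntable ran past the fifth click or was turned backwards by a click (value of joint turntable above 2.93 rad or value of joint turntable below -0.35 rad).
It fails at once if the tubes or their carrier were pushed or pressed (contact force between any of the arm, the fingers and carrier above 2 N).
It fails at once if the reader or its stand was bumped (contact force between any of the arm, the fingers and reader above 2 N).
It fails at once if a cup or the bottle was disturbed (distance of any of red_cup, white_cup, amber_bottle from where it was at the start of the episode above 0.02 m).
It also fails if it takes over 64 s, if anything falls off the work surface, if the arm or the gripper's body presses on something with over 40 N, if the wrist force passes 120 N, or if a joint passes its speed limit or range.

## Working session

There is one attempt and no reset: what is moved stays moved. The work goes in short steps, Python scripts to look and compute and a shell command to move; the robot and the scene stay as the last step left them, time stands still between calls to the robot, and variables do not carry over. Pictures are saved under pics/ and viewed, and the job is handed in when it is done.

```bash
ls; mkdir -p pics
python3 - <<'E'
from rig import r, optics, ticket
import cv2, numpy as np
print(r.sense(), r.pinch_z)
for n in ["side","top","wrist"]:
    print(n,optics.camera_info(n))
    cv2.imwrite(f"pics/{n}0.png",optics.grab_frame(n)[:,:,::-1])
E
```

```text
pics
{'clock': 0.0, 'qpos': array([-1.10941249e+00,  3.53655799e-01,  1.63416984e+00,  3.95983462e-06,
        1.15518670e+00, -2.41993419e-03]), 'qvel': array([ 1.44899915e-04,  4.54916938e-05, -1.39421700e-03, -1.09611397e-03,
        9.86433619e-04, -9.89007784e-05]), 'joint_efforts': array([-3.68285109e-04, -6.05257559e+01, -3.42063260e+01, -6.59568127e-05,
        9.59810510e-03,  7.72760177e-05]), 'eef_pos': array([ 279.36609798, -558.53653909,  230.54162296]), 'tcp_rot': array([-3.14017298e+00, -7.05599778e-06,  4.63802162e-01]), 'contact_force': array([0.56748698, 0.65886213, 0.42318964]), 'wrist_torque': array([-0.0488237 , -0.01648382,  0.03046502]), 'opening': 0.9986068559666739} -18.700000000000003
side {'fx': 480.5623669153505, 'fy': 480.5623669153505, 'cx': 248.31160651821833, 'cy': 193.00452869327538, 'world_from_camera': array([[-7.05939760e-01,  5.34792904e-01, -4.64376577e-01,
         1.00325107e+03],
       [ 7.08108065e-01,  5.18808160e-01, -4.78979187e-01,
         7.63357967e+02],
       [-1.52323134e-02, -6.66959252e-01, -7.44938476e-01,
         9.77148886e+0
[... 331 characters left out ...]
.17489189e-01,  7.65233819e-02,
         1.99929949e+02],
       [-4.23011426e-03, -2.22395286e-01, -9.74947405e-01,
         9.83761152e+02],
       [ 0.00000000e+00,  0.00000000e+00,  0.00000000e+00,
         1.00000000e+00]])}
wrist {'fx': 297.3186396354542, 'fy': 297.3186396354542, 'cx': 259.5969957980864, 'cy': 190.26104376974095, 'world_from_camera': array([[ 4.47194399e-01, -8.62012825e-01, -2.38644209e-01,
         3.38708860e+02],
       [-8.94436069e-01, -4.31321494e-01, -1.18092707e-01,
        -5.29036626e+02],
       [-1.13494861e-03,  2.66262386e-01, -9.63899919e-01,
         3.73155520e+02],
       [ 0.00000000e+00,  0.00000000e+00,  0.00000000e+00,
         1.00000000e+00]])}
```

View pics/side0.png

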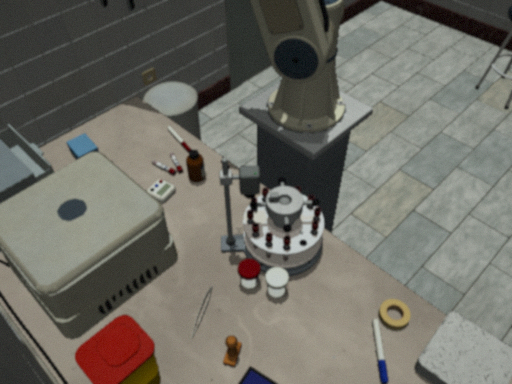

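View pics/top0.png

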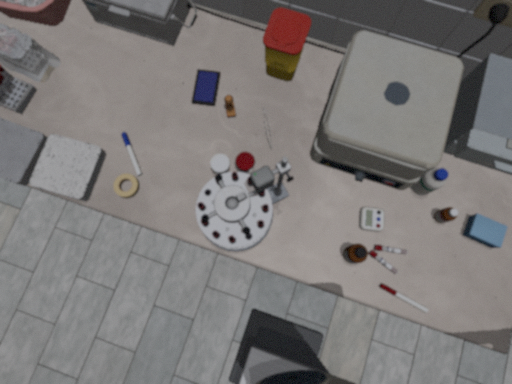

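View pics/wrist0.png

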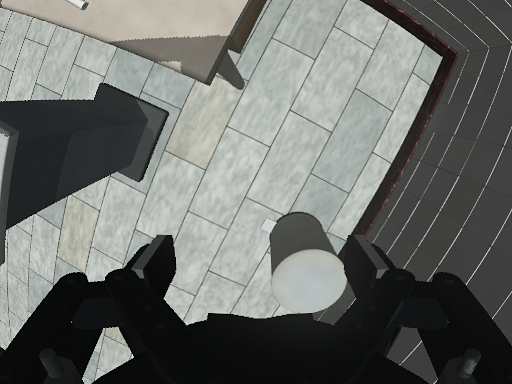

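```bash
cat > h.py <<'E'
from rig import r, optics, ticket
import cv2, numpy as np
def ray(n,u,v):
    c=optics.camera_info(n);T=c['world_from_camera']
    d=T[:3,:3]@np.array([(u-c['cx'])/c['fx'],(v-c['cy'])/c['fy'],1]);return T[:3,3],d
def onz(n,u,v,z):
    o,d=ray(n,u,v);return o+d*(z-o[2])/d[2]
def proj(n,p):
    c=optics.camera_info(n);T=np.linalg.inv(c['world_from_camera']);q=T[:3,:3]@np.asarray(p,float)+T[:3,3]
    if n=='wrist':
        th=np.arctan2(np.hypot(q[0],q[1]),q[2]);ph=np.arctan2(q[1],q[0]);return c['cx']+c['fx']*th*np.cos(ph),c['cy']+c['fy']*th*np.sin(ph)
    return c['cx']+c['fx']*q[0]/q[2],c['cy']+c['fy']*q[1]/q[2]
def crop(n,u0,u1,v0,v1,s,f,grab=None):
    im=optics.grab_frame(n)[:,:,::-1] if grab is None else grab
    cv2.imwrite('pics/'+f,cv2.resize(im[v0:v1,u0:u1],None,fx=s,fy=s,interpolation=cv2.INTER_CUBIC))
E
python3 - <<'E'
from h import *
crop('x',180,310,140,260,6,'t1.png',cv2.imread('pics/top0.png'))
crop('x',210,340,150,300,4,'s1.png',cv2.imread('pics/side0.png'))
E
```

```text
(no output)
```

View pics/t1.png

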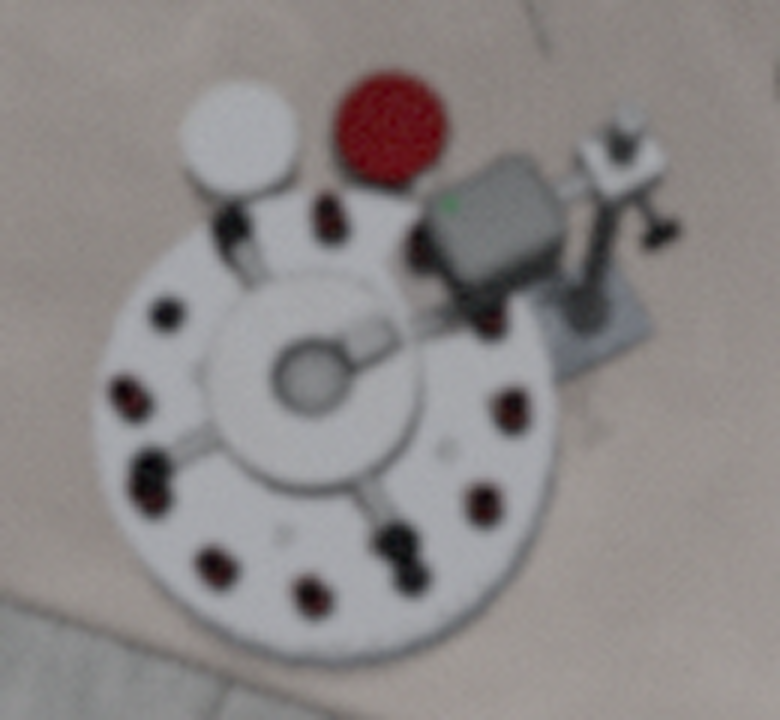

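View pics/s1.png

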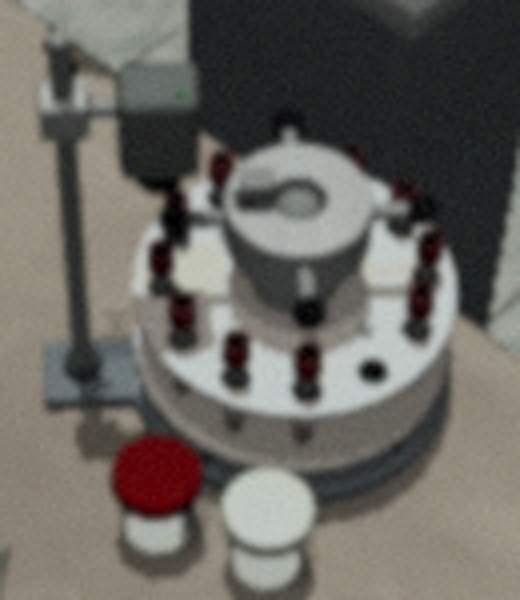

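Run:
```python
from h import *
def T(x,y): return 180+x/6-0.4,140+y/6-0.4
def S(x,y): return 210+x/4-0.4,150+y/4-0.4
ax=onz('top',*T(313,376),165);print('pillar top cam',ax)
print('side pillar',onz('side',*S(300,200),165))
for b in [(232,225),(152,468),(397,543)]: print('ball top',onz('top',*T(*b),150))
for b in [(289,122),(423,208),(308,311),(177,222)]: print('ball side',onz('side',*S(*b),150))
print('key',onz('top',*T(375,342),184), onz('side',*S(258,188),184))
print('rod base',onz('top',*T(587,305),12),'rodtop',onz('top',*T(625,118),297))
print('rod base s',onz('side',*S(83,362),12),'top',onz('side',*S(57,45),297))
for n,c in [('white',(238,138)),('red',(392,128))]: print(n,onz('top',*T(*c),59))
for n,c in [('red',(157,474)),('white',(268,510))]: print(n,onz('side',*S(*c),59))
```

```text
pillar top cam [455.2253141 309.6001012 165.       ]
side pillar [454.45333695 313.44508621 165.        ]
ball top [504.28446832 362.3551147  150.        ]
ball top [403.77074634 357.7533754  150.        ]
ball top [407.21872826 259.32395808 150.        ]
ball side [403.41097327 259.52875072 150.        ]
ball side [400.27709127 359.13153997 150.        ]
ball side [500.59635437 361.69051366 150.        ]
ball side [504.8866648  266.39588987 150.        ]
key [471.72996287 289.61017276 184.        ] [476.85073423 301.5717744  184.        ]
rod base [552.19980611 223.5953375   12.        ] rodtop [547.48153692 224.66215007 297.        ]
rod base s [543.66278757 221.50114858  12.        ] top [551.89130913 228.85717753 297.        ]
white [562.58916377 391.40194601  59.        ]
red [588.98524762 328.82543987  59.        ]
red [590.66002878 333.99043053  59.        ]
white [564.3248181 394.5140095  59.       ]
```

```bash
python3 -m jog '255 20 -31 0 0 0 0;255 20 -31 0 0 0 0;255 20 -31 0 0 0 0;255 20 -31 0 0 0 0;255 20 -31 0 0 0 0' 40; python3 -m jog '255 20 -31 0 0 0 0;255 20 -31 0 0 0 0;255 20 -31 0 0 0 0;255 20 -31 0 0 0 0;255 20 -31 0 0 0 0'
```

```text
clock: 0.57
eef_pos: [298.7, -375.0, 228.1]
tcp_rot: [-3.141, 0.001, 0.458]
contact_force: [1.0, -0.1, 0.5]
opening: 0.298
clock: 0.98
eef_pos: [318.1, -182.9, 227.1]
tcp_rot: [-3.141, 0.001, 0.455]
contact_force: [1.7, 0.1, 0.5]
opening: -0.0
```

```bash
python3 -m jog '255 20 -31 -1 0 0 0;255 20 -31 -1 0 0 0;255 20 -31 -1 0 0 0;255 20 -31 -1 0 0 0;255 20 -31 -1 0 0 0'; python3 -m jog '255 20 -30 -1 0 0 0;255 20 -30 -1 0 0 0;255 20 -30 -1 0 0 0;255 20 -30 -1 0 0 0;255 10 -15 -1 0 0 0';python3 -m jog '255 0 0 0 0 0 -7;255 0 0 0 0 0 -7;255 0 0 0 0 0 -7;255 0 0 0 0 0 -7;255 0 0 0 0 0 -7'
```

```text
clock: 1.4
eef_pos: [337.8, 8.7, 232.7]
tcp_rot: [3.141, -0.001, 0.451]
contact_force: [0.9, -1.4, -0.7]
opening: -0.006
clock: 1.82
eef_pos: [358.3, 180.9, 239.0]
tcp_rot: [3.141, -0.006, 0.454]
contact_force: [-0.0, 0.0, 0.7]
opening: -0.005
clock: 2.23
eef_pos: [357.9, 187.1, 238.7]
tcp_rot: [3.139, -0.005, 1.079]
contact_force: [0.4, -0.4, 0.6]
opening: -0.0
```

```bash
python3 -m jog '255 0 0 0 0 0 -7;255 0 0 0 0 0 -7;255 0 0 0 0 0 -7;255 0 0 0 0 0 -7;255 0 0 0 0 0 -7';python3 -m jog '255 0 0 0 0 0 -7;255 0 0 0 0 0 -7;255 0 0 0 0 0 -7;255 0 0 0 0 0 -7;255 0 0 0 0 0 -7'
python3 - <<'E'
from h import *
for n in ['top','side','wrist']: cv2.imwrite(f'pics/{n}2.png',optics.grab_frame(n)[:,:,::-1])
crop('x',180,310,140,260,6,'t2.png',cv2.imread('pics/top2.png'))
print(r.sense()['qpos'])
E
```

```text
clock: 2.65
eef_pos: [356.9, 187.0, 238.0]
tcp_rot: [3.138, -0.002, 1.704]
contact_force: [-0.5, 0.0, -0.7]
opening: -0.003
clock: 3.07
eef_pos: [356.1, 186.5, 237.4]
tcp_rot: [3.139, 0.0, 2.329]
contact_force: [-0.7, -0.5, -0.4]
opening: 0.0
[ 4.78388729e-01 -1.61649410e-02  2.07108451e+00  6.25958047e-04
  1.08388652e+00 -2.70655027e-01]
```

View pics/t2.png

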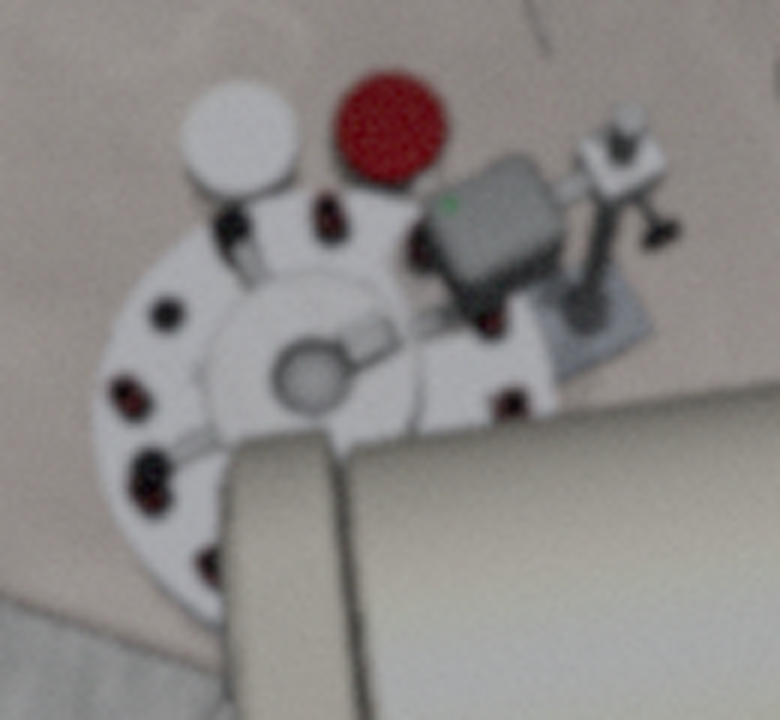

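View pics/wrist2.png

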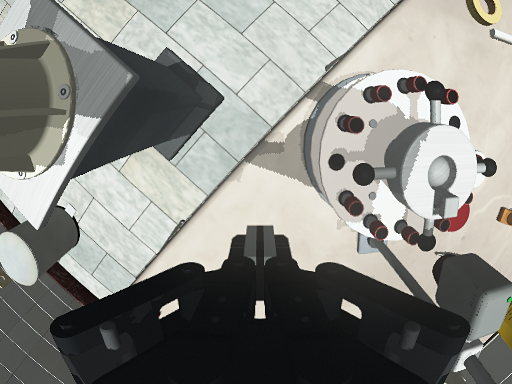

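```bash
cat >> h.py <<'E'
def wonz(u,v,z,c=None):
    c=c or optics.camera_info('wrist');T=c['world_from_camera'];du,dv=u-c['cx'],v-c['cy'];rr=np.hypot(du,dv);th=rr/c['fx']
    d=T[:3,:3]@np.array([np.sin(th)*du/rr,np.sin(th)*dv/rr,np.cos(th)]);o=T[:3,3];return o+d*(z-o[2])/d[2]
E
python3 - <<'E'
from h import *
P=[wonz(*p,150) for p in [(364,174),(435,91),(486,167),(427,242)]]
for p in P: print(p.round(1))
print('mids',(P[0]+P[2])/2,(P[1]+P[3])/2)
print('pillar',wonz(443,173,165),'key',wonz(450,203,184))
E
```

```text
[406.4 257.9 150. ]
[403.  356.6 150. ]
[499.6 357.8 150. ]
[506.2 260.9 150. ]
mids [453.01761751 307.84778448 150.        ] [454.61122729 308.78196403 150.        ]
pillar [453.66197011 309.1544046  165.        ] key [466.39462178 292.79584939 184.        ]
```

```bash
python3 -m jog '255 20 30 0 0 0 0;255 20 30 0 0 0 0;255 20 30 0 0 0 0;255 20 30 0 0 0 0;255 0 0 0 0 0 -3.5'
python3 - <<'E'
from h import *
cv2.imwrite('pics/wrist3.png',optics.grab_frame('wrist')[:,:,::-1])
E
```

```text
clock: 3.63
eef_pos: [391.9, 330.8, 237.6]
tcp_rot: [3.137, 0.001, 2.348]
contact_force: [-1.4, -0.4, 0.2]
opening: -0.002
```

View pics/wrist3.png

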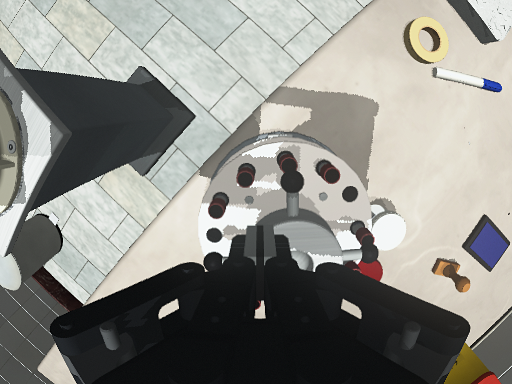

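```bash
python3 - <<'E'
from h import *
p=wonz(291,181,150);print(p, np.degrees(np.arctan2(p[1]-310,p[0]-454)), np.hypot(p[1]-310,p[0]-454))
E
python3 -m jog '255 0 -5 20 0 0 -2;255 0 -2 25 0 0 0;255 0 0 25 0 0 0;255 0 0 15 0 0 0;255 0 0 8 0 0 0'
```

```text
[399.44661582 353.85426232 150.        ] 141.2049661965967 69.99477158502658
clock: 4.1
eef_pos: [386.2, 323.0, 142.9]
tcp_rot: [3.137, 0.003, 2.371]
contact_force: [-0.4, -0.7, 0.6]
opening: -0.004
```

```bash
python3 -m jog '255 0 4 4 0 0 0;255 0 4 0 0 0 0'; python3 -m jog '255 1.7 4.1 0 0 0 4;255 1.7 4.1 0 0 0 4;255 1.7 4.1 0 0 0 4;255 1.7 4.1 0 0 0 4' ;python3 - <<'E'
from h import *
cv2.imwrite('pics/wrist4.png',optics.grab_frame('wrist')[:,:,::-1])
s=r.sense();p=s['eef_pos'][:2]-[454,310];print(np.hypot(*p),np.degrees(np.arctan2(p[1],p[0])),np.degrees(s['tcp_rot'][2]))
E
```

```text
clock: 4.27
eef_pos: [390.4, 326.7, 137.1]
tcp_rot: [-3.142, 0.002, 2.364]
contact_force: [-0.2, 0.3, -0.1]
opening: -0.007
clock: 4.6
eef_pos: [399.4, 341.5, 139.2]
tcp_rot: [-3.139, 0.004, 2.069]
contact_force: [-2.5, -3.4, -0.9]
opening: 0.002
62.75776905616947 149.00208078253794 118.23241893749233
```

View pics/wrist4.png

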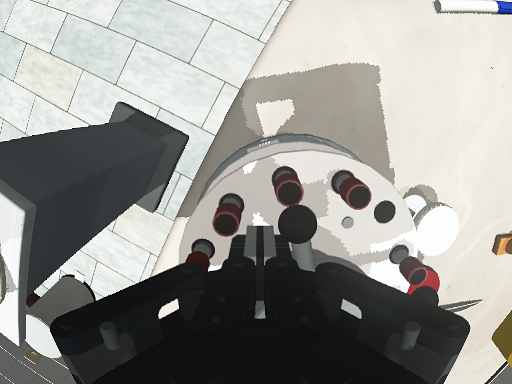

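```bash
python3 -m jog '255 2 5 0 0 0 3;255 2 5 0 0 0 3;255 2 5 0 0 0 3;255 2 5 0 0 0 3' ;python3 - <<'E'
from h import *
s=r.sense();p=s['eef_pos'][:2]-[454,310];print(np.hypot(*p),np.degrees(np.arctan2(p[1],p[0])),np.degrees(s['tcp_rot'][2]))
E
```

```text
clock: 4.98
eef_pos: [416.4, 357.6, 142.2]
tcp_rot: [3.141, 0.004, 1.848]
contact_force: [0.6, -0.6, -0.6]
opening: 0.002
60.669807088978516 128.26497133431792 105.87768533816399
```

```bash
python3 -m jog '255 2 5 1.5 0 0 4;255 2 5 1.5 0 0 4;255 2 5 1.5 0 0 4;255 2 5 1.5 0 0 4' ;python3 - <<'E'
from h import *
cv2.imwrite('pics/wrist5.png',optics.grab_frame('wrist')[:,:,::-1])
s=r.sense();p=s['eef_pos'][:2]-[454,310];print(np.hypot(*p),np.degrees(np.arctan2(p[1],p[0])),np.degrees(s['tcp_rot'][2]))
E
```

```text
clock: 5.32
eef_pos: [436.2, 368.3, 140.6]
tcp_rot: [3.139, 0.005, 1.559]
contact_force: [-0.8, -0.4, 0.3]
opening: 0.0
61.36054486674486 105.67084097202078 89.00582708619633
```

View pics/wrist5.png

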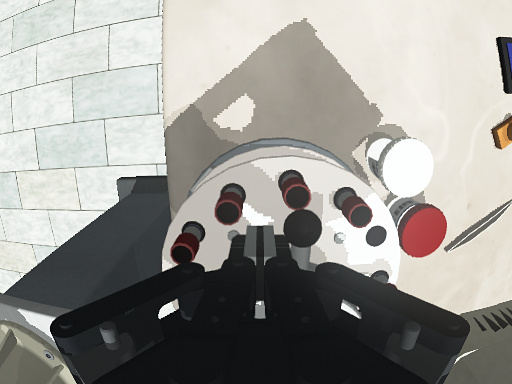

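Run:
```python
from h import *
for px in [(302,228)]:
    p=wonz(*px,150);print(p, np.degrees(np.arctan2(p[1]-310,p[0]-454)), np.hypot(p[1]-310,p[0]-454))
# empty hole at top plate z=90, radius 78
p=wonz(376,236,90);print(p, np.degrees(np.arctan2(p[1]-310,p[0]-454)), np.hypot(p[1]-310,p[0]-454))
```

```text
[457.29917678 379.76466734 150.        ] 87.29249504320924 69.84263294511435
[523.74508432 345.1290361   90.        ] 26.733371472382494 78.0924193736484
```

```bash
python3 -m jog '255 0 0 0 0 0 0';python3 - <<'E'
from h import *
cv2.imwrite('pics/wrist6.png',optics.grab_frame('wrist')[:,:,::-1])
cv2.imwrite('pics/top6.png',optics.grab_frame('top')[:,:,::-1])
crop('x',180,310,140,260,6,'t6.png',cv2.imread('pics/top6.png'))
p=onz('top',180+167/6-.4,140+313/6-.4,90);print(p, np.degrees(np.arctan2(p[1]-310,p[0]-454)), np.hypot(p[1]-310,p[0]-454))
E
```

```text
clock: 5.45
eef_pos: [438.1, 369.5, 141.3]
tcp_rot: [3.137, 0.003, 1.555]
contact_force: [0.0, -0.0, -0.4]
opening: -0.004
[473.08733763 386.46652882  90.        ] 75.98441740300865 78.81279393129584
```

View pics/wrist6.png

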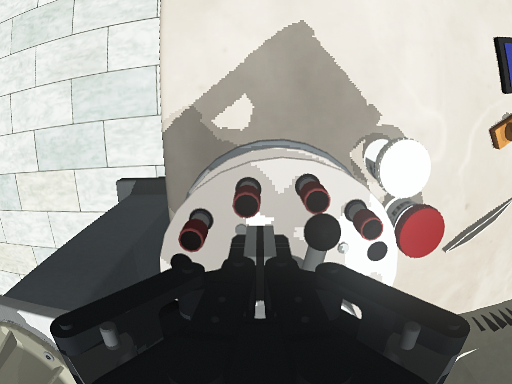

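View pics/t6.png

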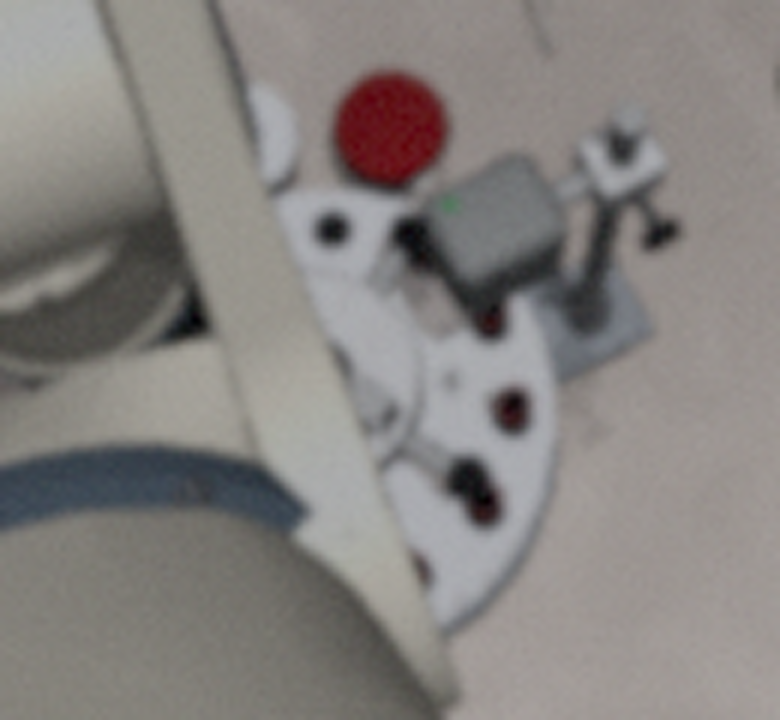

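Run:
```python
from h import *
a=lambda p:(np.degrees(np.arctan2(p[1]-310,p[0]-454)), np.hypot(p[1]-310,p[0]-454))
print(a(onz('top',180+332/6-.4,140+230/6-.4,90)),a(wonz(377,252,90)),a(wonz(323,232,150)))
```

```text
(np.float64(17.285970104790273), np.float64(78.86756752863509)) (np.float64(16.31138012477651), np.float64(76.6868391561008)) (np.float64(77.7305596755009), np.float64(68.9196371850969))
```

```bash
python3 -m jog '255 2 5 1 0 0 4;255 2 5 1 0 0 4;255 2 5 1 0 0 4;255 2 5 1 0 0 4' ;python3 - <<'E'
from h import *
s=r.sense();p=s['eef_pos'][:2]-[454,310];print(np.hypot(*p),np.degrees(np.arctan2(p[1],p[0])),np.degrees(s['tcp_rot'][2]))
E
```

```text
clock: 5.88
eef_pos: [456.2, 374.5, 138.9]
tcp_rot: [3.139, 0.003, 1.277]
contact_force: [-2.7, -1.5, 1.6]
opening: 0.002
64.58250648284489 88.08508413635036 73.15662430182718
```

```bash
python3 -m jog '255 0.5 5 0 0 0 3;255 0.5 5 0 0 0 3' ;python3 - <<'E'
from h import *
s=r.sense();p=s['eef_pos'][:2]-[454,310];print(np.hypot(*p),np.degrees(np.arctan2(p[1],p[0])),np.degrees(s['tcp_rot'][2]))
E
```

```text
clock: 6.05
eef_pos: [465.2, 372.9, 139.4]
tcp_rot: [3.14, 0.002, 1.17]
contact_force: [-0.3, -0.2, -0.3]
opening: 0.0
63.85224611567854 79.85389396214168 67.05671921623956
```

```bash
python3 -m jog '255 0 -5 0 0 0 0;255 0 -3 -25 0 0 0;255 0 0 -30 0 0 0;255 0 0 -30 0 0 0;255 0 0 -10 0 0 0' ;python3 - <<'E'
from h import *
cv2.imwrite('pics/wrist7.png',optics.grab_frame('wrist')[:,:,::-1])
crop('top',180,310,140,260,6,'t7.png')
E
```

```text
clock: 6.47
eef_pos: [453.9, 375.1, 234.6]
tcp_rot: [-3.139, 0.008, 1.183]
contact_force: [0.8, 0.4, 0.2]
opening: -0.003
```

View pics/wrist7.png

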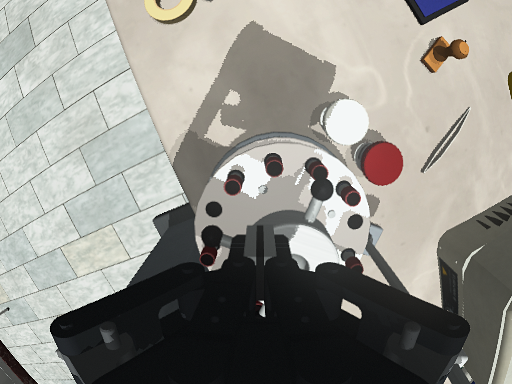

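View pics/t7.png

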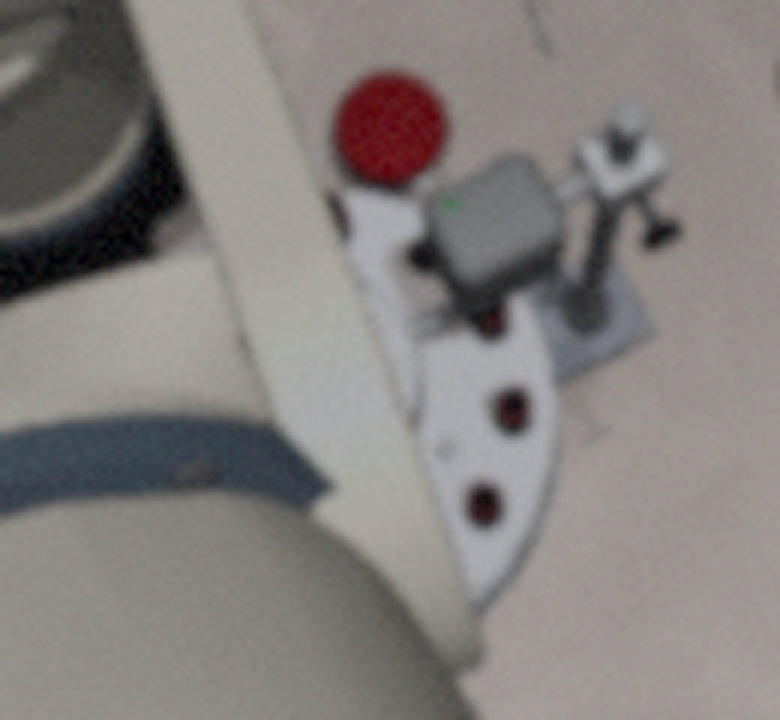

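Run:
```python
from h import *
a=lambda p:(p.round(1),np.degrees(np.arctan2(p[1]-310,p[0]-454)), np.hypot(p[1]-310,p[0]-454))
print(a(wonz(355,222,90)),a(wonz(213,209,90)),a(wonz(322,189,150)),a(wonz(212,235,150)))
```

```text
(array([528.4, 291.6,  90. ]), np.float64(-13.88012021752536), np.float64(76.62389999277781)) (array([395.7, 362.4,  90. ]), np.float64(138.04791961063083), np.float64(78.43622143576707)) (array([500.5, 360.8, 150. ]), np.float64(47.50535443180639), np.float64(68.85012648952615)) (array([402.5, 357.7, 150. ]), np.float64(137.17466663675845), np.float64(70.16043694628443))
```

```bash
python3 -m jog '255 0 -15 0 0 0 -7;255 0 -15 0 0 0 -7;255 0 -15 0 0 0 -7;255 0 -15 0 0 0 -7;255 0 -10 0 0 0 -7'; python3 -m jog '255 0 0 0 0 0 -7;255 0 0 0 0 0 -7;255 0 0 0 0 0 -7;255 0 0 0 0 0 -7;255 0 0 0 0 0 -5'
```

```text
clock: 6.98
eef_pos: [381.3, 383.9, 226.0]
tcp_rot: [-3.129, 0.008, 1.808]
contact_force: [-0.2, -0.3, -0.5]
opening: -0.002
clock: 7.4
eef_pos: [373.3, 380.3, 216.5]
tcp_rot: [-3.114, -0.001, 2.404]
contact_force: [-0.4, 0.6, 0.5]
opening: -0.001
```

```bash
python3 -m jog '255 -24 -16 -4 -1.6 0 0;255 -24 -16 -4 0 0 0;255 0 0 0 0 0 2;255 0 0 0 0 0 0'
```

```text
clock: 7.73
eef_pos: [383.6, 320.8, 217.3]
tcp_rot: [-3.133, -0.002, 2.384]
contact_force: [-0.2, 0.1, -0.3]
opening: 0.0
```

```bash
python3 -m jog '255 0 0 25 -0.5 0 0;255 0 0 25 0 0 0;255 0 0 20 0 0 0;255 0 0 8 0 0 0;255 0 0 0 0 0 0'
```

```text
clock: 8.15
eef_pos: [380.7, 320.0, 132.7]
tcp_rot: [-3.139, -0.003, 2.393]
contact_force: [-0.0, -0.3, 0.1]
opening: 0.002
```

```bash
python3 -m jog '255 0 4 -6 0 0 0;255 0 5 0 0 0 0;255 0 4 0 0 0 0'; python3 -m jog '255 1.7 4.5 0 0 0 3;255 1.7 4.5 0 0 0 3;255 1.7 4.5 0 0 0 3;255 1.7 4.5 0 0 0 3' ;python3 - <<'E'
from h import *
s=r.sense();p=s['eef_pos'][:2]-[454,310];print(np.hypot(*p),np.degrees(np.arctan2(p[1],p[0])),np.degrees(s['tcp_rot'][2]))
E
```

```text
clock: 8.4
eef_pos: [389.2, 330.2, 139.3]
tcp_rot: [-3.136, -0.004, 2.395]
contact_force: [0.7, 0.0, -0.0]
opening: -0.003
clock: 8.73
eef_pos: [399.0, 348.7, 142.5]
tcp_rot: [-3.136, -0.002, 2.181]
contact_force: [-0.9, -2.5, -0.4]
opening: 0.002
67.28037869639793 144.85862485960317 124.9416880469713
```

```bash
python3 -m jog '255 -1 4 1.5 0 0 3;255 0 4 1.5 0 0 3' ;python3 - <<'E'
from h import *
s=r.sense();p=s['eef_pos'][:2]-[454,310];print(np.hypot(*p),np.degrees(np.arctan2(p[1],p[0])),np.degrees(s['tcp_rot'][2]))
cv2.imwrite('pics/wrist8.png',optics.grab_frame('wrist')[:,:,::-1])
E
```

```text
clock: 8.9
eef_pos: [407.5, 354.3, 141.6]
tcp_rot: [-3.138, -0.002, 2.071]
contact_force: [-0.7, -0.4, 0.3]
opening: 0.002
64.25449432287748 136.4204136401805 118.68420424427691
```

View pics/wrist8.png

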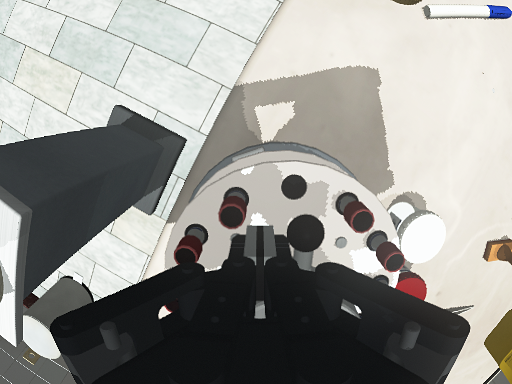

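```bash
python3 -m jog '255 0 4 1 0 0 3;255 0.5 4 1 0 0 4;255 1 4 0.5 0 0 4' ;python3 - <<'E'
from h import *
s=r.sense();p=s['eef_pos'][:2]-[454,310];print(np.hypot(*p),np.degrees(np.arctan2(p[1],p[0])),np.degrees(s['tcp_rot'][2]))
c=optics.camera_info('wrist');cv2.imwrite('pics/wrist9.png',optics.grab_frame('wrist')[:,:,::-1])
E
```

```text
clock: 9.2
eef_pos: [419.4, 362.8, 141.7]
tcp_rot: [-3.141, -0.003, 1.874]
contact_force: [-4.2, -2.3, -1.9]
opening: 0.004
63.108493601591306 123.24179928502276 107.39710932002505
```

View pics/wrist9.png

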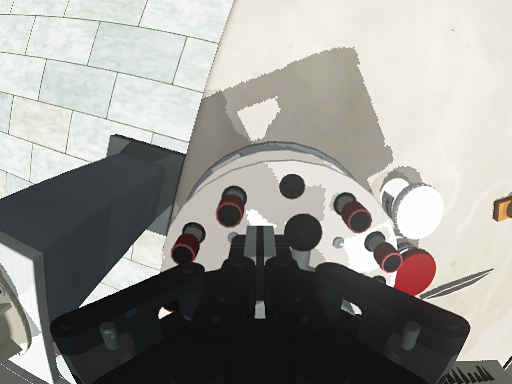

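```bash
python3 -m jog '255 0.5 4 1 0 0 3;255 0.5 4 0.5 0 0 3' ;python3 - <<'E'
from h import *
s=r.sense();p=s['eef_pos'][:2]-[454,310];print(np.hypot(*p),np.degrees(np.arctan2(p[1],p[0])),np.degrees(s['tcp_rot'][2]))
p=wonz(303,232,150);
E
```

```text
clock: 9.42
eef_pos: [426.9, 366.6, 141.4]
tcp_rot: [-3.14, -0.003, 1.767]
contact_force: [-2.2, -1.6, 1.7]
opening: -0.002
62.767243633175724 115.57928617349614 101.26277860674901
```

```bash
python3 -m jog '255 0.5 4 0.5 0 0 3' ;python3 - <<'E'
from h import *
s=r.sense();p=s['eef_pos'][:2]-[454,310];print(s['contact_force'],np.hypot(*p),np.degrees(np.arctan2(p[1],p[0])),np.degrees(s['tcp_rot'][2]))
optics.grab_frame('top')
p=s['eef_pos']
cv2.imwrite('pics/wrist10.png',optics.grab_frame('wrist')[:,:,::-1])
print(r.sense()['contact_force'],r.sense()['eef_pos'])
E
```

```text
clock: 9.5
eef_pos: [430.9, 368.2, 141.7]
tcp_rot: [-3.14, -0.003, 1.716]
contact_force: [-0.7, -0.6, 0.8]
opening: -0.002
[-0.73351223 -0.57595747  0.82718248] 62.668977608701184 111.65335532761345 98.30620733353226
[ 0.18801188 -0.63118603 -0.54370261] [431.69467388 368.63908214 141.79619145]
```

View pics/wrist10.png

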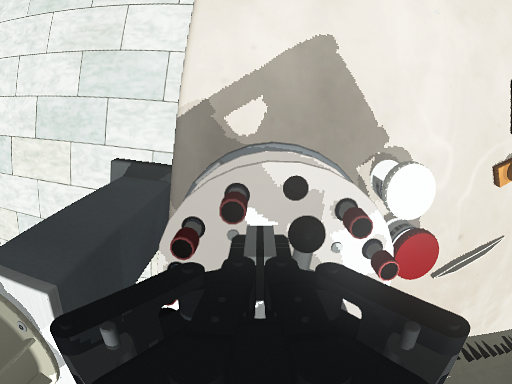

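```bash
python3 -m jog '255 0 0 0 0 0 0;255 0 0 0 0 0 0' ;python3 - <<'E'
from h import *
cv2.imwrite('pics/wrist11.png',optics.grab_frame('wrist')[:,:,::-1])
E
```

```text
clock: 9.77
eef_pos: [432.2, 369.2, 142.7]
tcp_rot: [3.139, -0.005, 1.723]
contact_force: [-0.1, -0.8, 0.5]
opening: -0.002
```

View pics/wrist11.png

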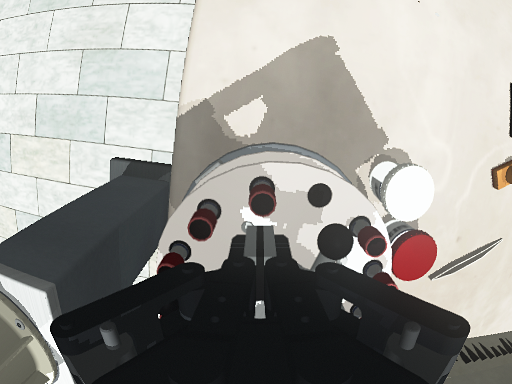

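```bash
python3 - <<'E'
from h import *
a=lambda p:(p.round(1),np.degrees(np.arctan2(p[1]-310,p[0]-454)), np.hypot(p[1]-310,p[0]-454))
print(a(wonz(335,241,150)),a(wonz(320,195,90)))
E
python3 -m jog '255 0 -5 0 0 0 0;255 1 -2 -25 0 0 0;255 0 0 -30 0 0 0;255 0 0 -30 0 0 0;255 0 0 -10 0 0 0'
```

```text
(array([468.9, 377.4, 150. ]), np.float64(77.5095409966274), np.float64(69.08240052269483)) (array([471.2, 385.2,  90. ]), np.float64(77.11260874706694), np.float64(77.11384370315508))
clock: 10.23
eef_pos: [420.9, 366.4, 237.5]
tcp_rot: [-3.137, -0.001, 1.729]
contact_force: [0.4, 0.8, 0.2]
opening: -0.001
```

```bash
python3 -m jog '255 0 0 0 0 0 -7;255 0 0 0 0 0 -7;255 0 0 0 0 0 -7;255 0 0 0 0 0 -7;255 0 0 0 0 0 -7'; python3 -m jog '255 -17 -28 0 0 0 0;255 -17 -28 0 0 0 0;255 -17 -28 0 0 0 0;255 -17 -28 0 0 0 0;255 0 0 0 0 0 0'
python3 - <<'E'
from h import *
cv2.imwrite('pics/wrist12.png',optics.grab_frame('wrist')[:,:,::-1])
E
```

```text
clock: 10.65
eef_pos: [420.3, 367.2, 241.4]
tcp_rot: [3.138, -0.003, 2.354]
contact_force: [1.0, -0.5, -1.3]
opening: 0.002
clock: 11.07
eef_pos: [385.8, 236.2, 237.6]
tcp_rot: [3.14, -0.004, 2.373]
contact_force: [-0.1, 0.1, -1.0]
opening: 0.003
```

View pics/wrist12.png

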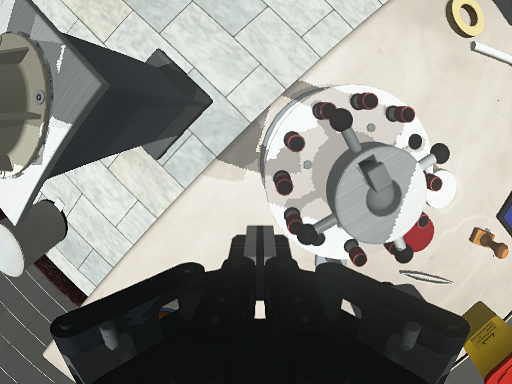

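Run:
```python
from h import *
crop('x',310,460,90,260,4,'w12.png',cv2.imread('pics/wrist12.png'))
```

View pics/w12.png

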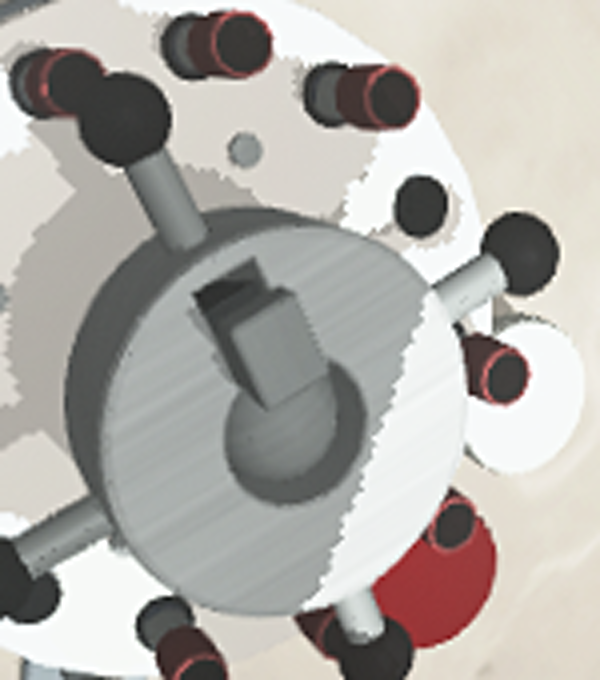

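Run:
```python
from h import *
W=lambda x,y:(310+x/4-.4,90+y/4-.4)
k=wonz(*W(281,349),184);print('key',k)
for c in [(235,330),(290,292),(330,365),(268,408)]: print(wonz(*W(*c),184).round(1))
b=[wonz(*W(*c),150) for c in [(125,118),(520,252),(375,650)]];print(b,(b[0]+b[2])/2)
print('pillar',wonz(*W(296,438),165))
s=r.sense();p=s['eef_pos'];y=s['tcp_rot'][2];d=k-p;print(p,s['tcp_rot'],'tool dx dy',d[0]*np.cos(y)+d[1]*np.sin(y), d[0]*np.sin(y)-d[1]*np.cos(y))
```

```text
key [429.53531284 315.98775926 184.        ]
[420.6 311.6 184. ]
[422.6 323.8 184. ]
[438.8 321.4 184. ]
[436.4 307.3 184. ]
[array([386.12612275, 327.24021439, 150.        ]), array([470.13532462, 380.21294493, 150.        ]), array([521.83498741, 296.26770748, 150.        ])] [453.98055508 311.75396094 150.        ]
pillar [455.31758121 310.21864538 165.        ]
[386.88712721 238.15783112 238.00881548] [ 3.13766234 -0.0043178   2.37169777] tool dx dy 23.55357344158986 85.566317151124
```

```bash
python3 -m jog '255 7 28 0 0 0 0;255 7 28 0 0 0 0;255 7 28 0 0 0 0;255 0 0 0 0 0 0;255 0 0 0 0 0 0'
```

```text
clock: 11.53
eef_pos: [431.6, 317.9, 238.1]
tcp_rot: [3.134, -0.005, 2.372]
contact_force: [-0.0, 0.3, 0.2]
opening: 0.002
```

```bash
python3 -m jog '255 0 -1 15 0.4 0 0;255 0 0 15 0 0 0;255 0 0 8 0 0 0;255 0 0 0 0 0 0'
python3 - <<'E'
from h import *
cv2.imwrite('pics/wrist13.png',optics.grab_frame('wrist')[:,:,::-1])
cv2.imwrite('pics/side13.png',optics.grab_frame('side')[:,:,::-1])
crop('x',190,350,110,260,5,'s13.png',cv2.imread('pics/side13.png'))
E
```

```text
clock: 11.87
eef_pos: [429.3, 317.5, 196.3]
tcp_rot: [-3.14, -0.005, 2.374]
contact_force: [-0.5, -0.1, -0.6]
opening: -0.002
```

View pics/wrist13.png

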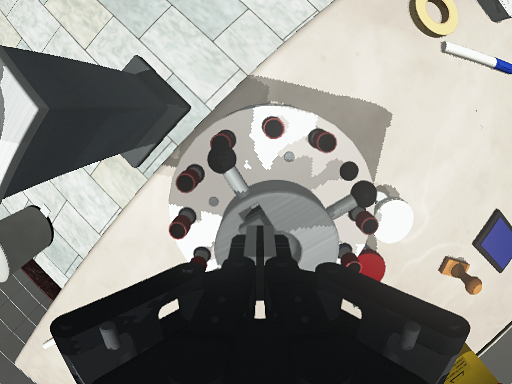

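View pics/s13.png

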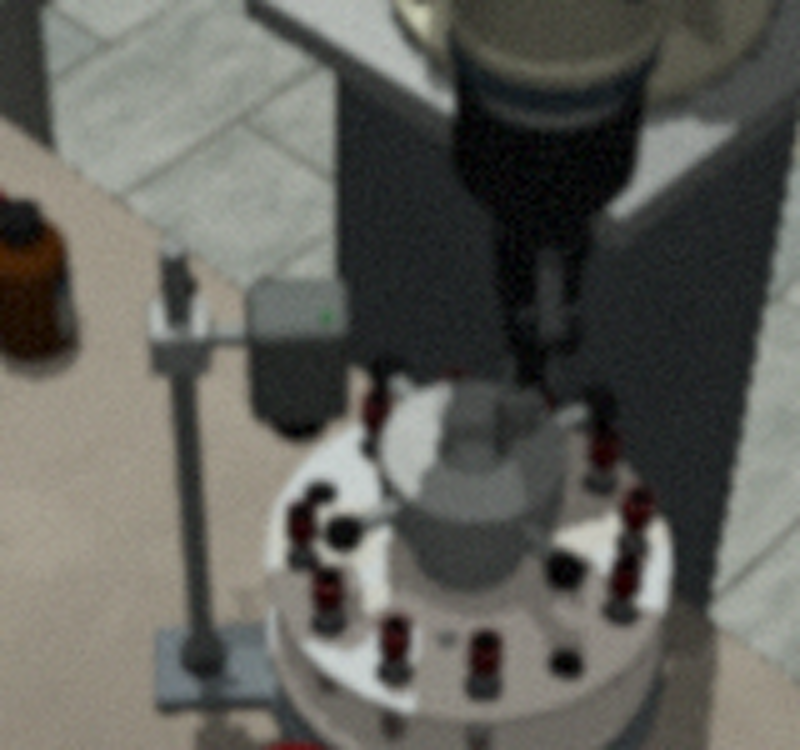

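Run:
```python
from h import *
print('side key guess',onz('side',190+515/5-.4,110+402/5-.4,184))
f=lambda p:[(np.array(proj('side',p))-[190,110]+.4)*5]
print('tcp',f(r.sense()['eef_pos']),'key nom',f([433.5,315,184]),'key meas',f([429.5,316,184]))
im=cv2.imread('pics/side13.png');crop('x',270,315,170,215,14,'s13b.png',im)
```

```text
side key guess [433.87761436 317.75463574 184.        ]
tcp [array([522.78188732, 376.3001564 ])] key nom [array([510.90970242, 398.35883219])] key meas [array([518.54977466, 394.74941777])]
```

View pics/s13b.png

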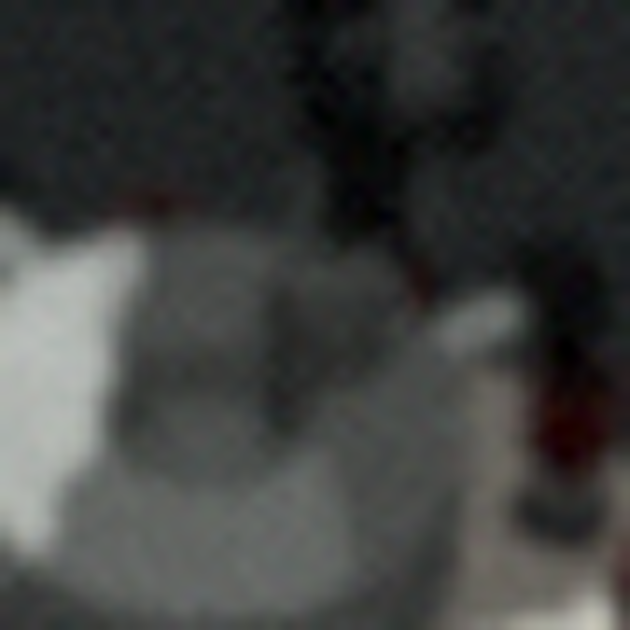

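```bash
python3 -m jog '255 -3 0.5 2 0 0 0;255 0 0 3 0 0 0;255 0 0 2 0 0 0;255 0 0 2 0 0 0'
```

```text
clock: 12.3
eef_pos: [433.7, 316.1, 190.3]
tcp_rot: [3.138, -0.004, 2.373]
contact_force: [0.1, -0.0, 0.3]
opening: -0.003
```

```bash
python3 -m jog '255 -0.5 -1 3 0 0 0;255 0 0 3 0 0 0;255 0 0 3 0 0 0'; python3 -m jog '255 0 0 3 0 0 0;255 0 0 3 0 0 0'
```

```text
clock: 12.55
eef_pos: [433.9, 315.2, 181.5]
tcp_rot: [3.136, -0.004, 2.373]
contact_force: [-1.2, 0.0, 5.7]
opening: -0.0
clock: 12.72
eef_pos: [434.2, 316.0, 176.3]
tcp_rot: [3.134, -0.004, 2.373]
contact_force: [-3.2, 0.8, 11.9]
opening: 0.0
```

```bash
python3 -m jog '255 0 0 3 0 0 0;255 0 0 2 0 0 0'; python3 -m jog '255 0 0 3 0 0 0'
```

```text
clock: 12.88
eef_pos: [434.5, 316.9, 173.5]
tcp_rot: [3.132, -0.005, 2.372]
contact_force: [-7.5, -7.8, 30.4]
opening: -0.003
clock: 12.97
eef_pos: [434.7, 317.0, 173.1]
tcp_rot: [3.132, -0.005, 2.373]
contact_force: [-12.1, -11.0, 46.8]
opening: -0.004
```

```bash
python3 -m jog '255 0 0 -4 0 0 0;255 0 0 -10 0 0 0;255 0 0 -20 0 0 0;255 0 0 -20 0 0 0;255 0 0 -10 0 0 0'; python3 -m jog '255 0 -20 -10 0 0 0;255 -10 -30 0 0 0 0;255 -10 -30 0 0 0 0;255 0 0 0 0 0 0;255 0 0 0 0 0 0'
python3 - <<'E'
from h import *
im=optics.grab_frame('wrist')[:,:,::-1];cv2.imwrite('pics/wrist14.png',im)
crop('x',310,460,90,260,4,'w14.png',im)
E
```

```text
clock: 13.38
eef_pos: [433.1, 315.5, 238.6]
tcp_rot: [3.136, -0.005, 2.373]
contact_force: [0.9, -0.4, 0.0]
opening: -0.001
clock: 13.8
eef_pos: [392.0, 243.4, 251.3]
tcp_rot: [3.129, -0.004, 2.374]
contact_force: [0.2, 0.5, 0.2]
opening: -0.005
```

View pics/w14.png

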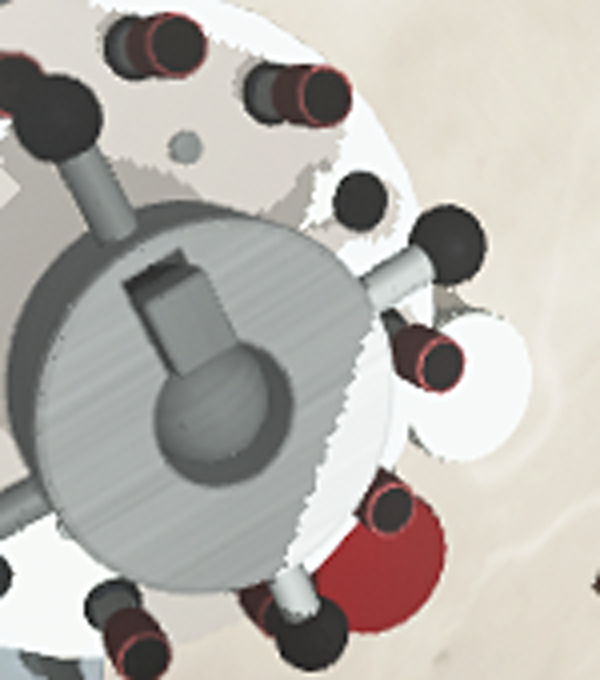

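Run:
```python
from h import *
W=lambda x,y:(310+x/4-.4,90+y/4-.4)
a=lambda p:(p.round(1),np.degrees(np.arctan2(p[1]-310,p[0]-454)))
for c in [(60,117),(448,244),(310,632)]: print(a(wonz(*W(*c),150)))
print(a(wonz(*W(194,319),174)))
s=r.sense();print(s['contact_force'],abs(s['qvel']).max(),s['clock'])
```

```text
(array([384.7, 325.2, 150. ]), np.float64(167.59846291218113))
(array([467.9, 377.5, 150. ]), np.float64(78.35888908618674))
(array([520.1, 293.4, 150. ]), np.float64(-14.101235077131278))
(array([428. , 315.7, 174. ]), np.float64(167.5384489854779))
[-0.41445639 -0.20348083  0.69774399] 0.026403543195793192 13.85
```

```bash
python3 -c "
from rig import ticket
print(ticket.sign_off())"
```

```text
the job is handed in; nothing more can be done
None
```

I pushed the turntable five clicks clockwise with the shut fingers, three on one ball of the cross handle and two on the next. I then pressed the taper key down until its head sat on the hub, backed the arm away and handed the job in at about 14 s of the 64 s allowed. Sign-off gives no verdict.

**Turntable:** after the fifth click the ball I had pushed stood at 77.5°. With the three clicks from the first ball, that puts the table at about 150°. After the press the handle balls still read about 150°, each within about 2°.

**Key:** the fingers stopped at z = 173 mm, where 174 mm is fully home, and the last picture shows the head down on the hub. In that picture the key reads about 7 mm outward of where the slot should be, and the limit is 8 mm. It read about 4 mm outward before pressing too, so I put most of this down to error in the slanted wrist view. The side view gave about 2 mm off before pressing. I did not check it again after pressing.

**Forces:** the last press row rose past what the key needs, to about 47 N vertically on the fingertips. The 40 N limit applies to the arm and the gripper's body. I believe only the fingertips touched the key, but I did not check that separately.

**Surroundings:** I saw no contact with the tubes or reader in the pictures or the force readings. The cups looked undisturbed in the last picture. I did not check the bottle again after pressing the key.

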